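Open the chiller's push-and-twist filler cap

TASK

The bench chiller needs topping up, so open its filler: flip the blue tab right back, then gently press the cap down until you feel its stop and, holding it down, unscrew it anticlockwise until it comes free, lift it out and set it down gently, upright, in the steel tray. Never force the cap against its neck, whether pressing, twisting or pulling; leave the tab folded back, and do not disturb the glassware and dishes around.

Things in the scene. Friction and masses are not known exactly. Their poses are not given: they have to be found in the camera images.
- unit: fixed white benchtop chiller, 260 x 180 mm, flat deck 78 mm above the bench. Origin: centre of its underside on the bench; x runs from its front (blue display, nearest the robot) to its back, z up. On the deck, 20 mm in front of the centre, stands the filler neck: a grey round collar 75 mm across, with lug tracks (bayonet) and a spring-loaded rubber seal inside.
- neck (a point): point on the vertical axis of the filler neck, at the level of the collar's top (111 mm above the bench); axes as unit. The neck and cap bear 40 N of contact in all (seal, notches and stop added up; about 12 N of it when locked and left alone): a press of over 30 N or a pull of over 25 N on the locked cap may break it.
- tab (a joint): angle of the blue flip-top tab (rad): 0 = shut over the cap, 2.95 = folded right back at its stop. It lifts at the front and swings up and backwards about a level hinge along the unit's y axis. The hinge is light: the tab (50 g) falls shut before the upright and falls open by its own weight past about 1.75 rad.
- tab_hinge (a point): middle of the tab's hinge line, 55 mm behind the neck axis and 160.5 mm above the bench; axes turn with the tab (those of the unit when shut). The shut tab is a level blue plate 5 mm thick, 60 mm wide, centred on the hinge height, reaching 95 mm forward of the hinge.
- tab_fin (a point): top centre of the tab's upright blue fin, 82 mm forward of the hinge line and 30.5 mm above it when shut; axes turn with the tab. The fin is 8 mm thick (along the hinge line), 22 mm long front to back, 28 mm tall above the plate. It can be pinched across its thickness from above and pivots between the fingers as the tab swings.
- cap: loose push-and-twist cap, 70 g or so: grey ribbed cylinder 48 mm across, 32 mm tall, with an orange wing on top (58 mm in all) and three 7 x 7 mm square lugs sticking out 7.5 mm at its foot. Origin: centre of its underside, z up. Locked, its underside is 95 mm above the bench and its x axis is along the unit's x; the way to turn it out is told at cap_foot.
- cap_wing (a point): top centre of the cap's orange wing, which is 42 mm long (cap x), 12 mm thick (cap y) and 26 mm tall. Locked, the wing's foot is 127 mm and its top 153 mm above the bench. Axes as cap.
- cap_foot (a point): centre of the cap's underside. A spring lifts it into notches with 6 N, plus 0.7 N per mm. Press down to the hard stop, 6 to 14 mm down (differs each time, feel for it; spring force there 10 to 16 N), and within 2 mm of the stop turn anticlockwise from above. Past 27 degrees it rises by itself as it turns, up to 5 mm over its locked height; from 47 to 85 degrees it lifts straight out.
- tray: fixed shallow steel tray, 150 x 120 mm (x by y of its frame), rim 16 mm high, wall and floor about 3 mm. Origin: centre of its underside, on the bench, z up. It stands to the left or the right of the chiller.
- rack: fixed blue rack full of blue-capped tubes, 130 x 100 mm, 72 mm tall, on the side where the tray is not; leave alone. Origin: centre of its underside.
- flask: conical flask, 74 mm across, 108 mm tall, loose, leave alone. Origin: centre of its underside.
- beaker: glass beaker, 64 mm across, 85 mm tall, loose, leave alone. Origin: centre of its underside.
- dish_a: closed culture dish with red filling, 86 mm across, 14 mm tall, loose, leave alone. Origin: centre of its underside.
- dish_b: closed culture dish with blue filling, 86 mm across, 14 mm tall, loose, leave alone. Origin: centre of its underside.
- reagent: amber bottle with blue cap, 60 mm across, 130 mm tall, loose, leave alone. Origin: centre of its underside.

How it is judged:
By the outcome, as a careful person would: the job done as asked, in the order asked, and still so for the second after the job is handed in, with the robot touching nothing.
It also fails if it takes over 72 s, if anything falls off the work surface, if the arm or the gripper's body presses on something with over 40 N, if the wrist force passes 120 N, or if a joint passes its speed limit or range.

ROBOT

A 6-joint arm with a two-finger parallel gripper is mounted at the origin on the work surface. World frame = base frame: x ahead of the robot, y to its left, z up, the work surface at z = 0. Lengths are in mm, angles in degrees, forces in N, time in s.
With the tool pointing down it reaches from about 300 to 750 mm from the base axis. Payload 8.5 kg.
Tool frame: the origin (TCP) lies midway between the tips of the shut fingers; the grasp point (between the pads) lies 19 mm behind it; z points along the fingers, y is the direction in which the jaws open and shut (so a half turn about z gives the same grasp; the last joint's range is limited). The gripper opens to 88 mm and grips with 3 to 60 N. Pads are 18 mm wide; open, the fingers measure 123 mm over their backs; the gripper's body (75 mm by 187 mm) begins 45 mm behind the grasp point.
Start: joints at [-81.606, 21.807, 74.336, -0, 83.858, -12.336], TCP at [194.67, -514.377, 238.748] pointing down, gripper open.
Joint ranges: [-178.18, 178.18], [-50.72, 133.34], [12.68, 142.11], [-81.47, 261.47], [9.98, 163.14], [-165.26, 165.26]. Speed limits (degrees/s): [136.94, 136.94, 180, 180, 180, 180].

INTERFACE

Orientations are given as a 3x3 rotation matrix whose columns are the frame's x, y, z axes.
In Python, from station import r, grab_frame, get_calibration gives the robot as it stands.
- The arm moves only by the tool move_arm, never from a script. Its argument "plan" is a list of rows, each a list of 6 numbers: the shift along the tool's x, y, z in cm, then the turn, a rotation vector about the tool's x, y, z in rad. A call has 1 to 12 rows; each row is the pose to reach, as a shift and turn from the pose measured when the call began, along the tool's axes at that moment; what a row does not reach only later rows make up. A row lasts 1/12 s, in which the tool goes at most 41.7 mm and 7.16 degrees, less where a joint would pass 70% of its speed; a pose out of reach is approached as far as the arm can. A call with a gripper value outside its range is refused whole. "gripper" is the closure, from 0 (fully open) to 1 (shut), set as the call begins (left out, the last holds). The fingers move at their own pace and stop on an object; "squeeze" is the grip in N (left out, the last holds). Time passes only in rows, so rows that repeat a pose let the fingers close. It gives the time, the measured TCP pose, the force and the opening at its end, in the units of the state.
- r.observe(): the state, without advancing time (a new reading comes with each control period).
- grab_frame(name): name is "side" or "top" or "wrist"; returns (picture, depth): 420x560x3 uint8, red, green, blue; 420x560 float32, mm along the optical axis (not along the pixel's ray), 0 where there is no reading.
- get_calibration(name): a dict with "fx", "fy", "cx", "cy" (pixels), "rvec" (rotation vector, rad) and "tvec" (3), from world to camera coordinates, as OpenCV has them; the wrist camera has in their place "T_tool_cam" (4x4, takes a point from camera to tool coordinates, whose origin is the TCP and whose axes are the flange's). Camera axes: x right, y down, z forward; pixel columns grow to the right and rows downward; lengths in mm; the calibration is good to about 2 mm. A picture is of the moment at which its call begins: read the wrist's pose just before it. get_calibration takes no time and is no camera call.
- r.hand_in(): hands the job in, once; it reports no verdict.
The state is a dict: "clock": time; "joint_positions": joint angles; "dq": joint speeds; "effort": joint torques, N m; "ee_pos": TCP position; "tool_rot": TCP orientation; "ft_force": force on the tool from outside, world axes, zero at the start; "ft_torque": the same for the moment, N m; "finger_gap": opening from 0.0 (shut) to 1.0 (fully open).
Only numpy, scipy, OpenCV 4.12 (cv2) and the standard library are available. Lean on these libraries where they do the work, as an engineer would, in place of code of your own. Each camera call takes 0.05 s, during which the arm holds its last target. There are 200 camera calls.

## Working session

There is one attempt and no reset: what is moved stays moved. The work goes in short steps, Python scripts to look and compute and a tool call to move; the robot and the scene stay as the last step left them, time stands still between calls to the robot, and variables do not carry over. Pictures are saved under pics/ and viewed, about 8 in all and at most 12, crops included, and the job is handed in when it is done.

Besides the shell and the picture viewer there is one more tool, called after "Request:" by a JSON object that holds its "method" and its "body". move_arm: Moves the arm, as the interface text tells. Its arguments: {"type":"object","properties":{"plan":{"type":"array"},"gripper":{"type":"number"},"squeeze":{"type":"number"}},"required":["plan"]}

```bash
ls; mkdir -p pics; cat > h.py <<'E'
import numpy as np, cv2
from station import r, grab_frame, get_calibration
def cam(n):
    c=get_calibration(n); K=np.array([[c['fx'],0,c['cx']],[0,c['fy'],c['cy']],[0,0,1.]])
    if n=='wrist':
        s=r.observe(); T=np.eye(4); T[:3,:3]=np.array(s['tool_rot']); T[:3,3]=s['ee_pos']
        W=T@np.array(c['T_tool_cam']); return K,W[:3,:3],W[:3,3]
    R=cv2.Rodrigues(np.array(c['rvec'],float))[0]; return K,R.T,-R.T@np.array(c['tvec'],float).ravel()
def cloud(n,d,C):
    K,R,t=C; v,u=np.mgrid[:d.shape[0],:d.shape[1]]
    p=np.stack([(u-K[0,2])/K[0,0]*d,(v-K[1,2])/K[1,1]*d,d],-1); P=p@R.T+t; P[d<=0]=np.nan; return P
def save(f,im): cv2.imwrite('pics/'+f,cv2.cvtColor(im,cv2.COLOR_RGB2BGR))
def snap(n,f=None):
    C=cam(n); im,d=grab_frame(n)
    if f: save(f,im)
    return im,d,C,cloud(n,d,C)
def ray(C,u,v,z):
    K,R,t=C; d=R@np.array([(u-K[0,2])/K[0,0],(v-K[1,2])/K[1,1],1]); return t+d*(z-t[2])/d[2]
E
python3 - <<'E'
from h import *
s=r.observe(); print(s)
for n in('top','side'):
    im,d,C,P=snap(n,n+'0.png'); np.savez(n+'0.npz',im=im,P=P); print(n,C[2],C[1][:,2])
E
```

```text
pics
{'clock': 0.0, 'joint_positions': array([-8.16076240e+01,  2.18421706e+01,  7.43833151e+01,  1.74049737e-03,
        8.38554491e+01, -1.23349670e+01]), 'dq': array([ 0.10949827,  0.0181765 ,  0.05579358, -0.0797733 , -0.03216844,
       -0.10751598]), 'effort': array([-4.67404443e-04, -4.37934208e+01, -2.24563068e+01,  7.12340791e-02,
        3.51271906e-02, -1.36981225e-04]), 'ee_pos': array([ 194.63058011, -514.13608416,  238.13515795]), 'tool_rot': array([[ 9.35276425e-01,  3.53918039e-01, -1.76288002e-04],
       [ 3.53917928e-01, -9.35275433e-01,  1.40185824e-03],
       [ 3.31265083e-04, -1.37351645e-03, -9.99999002e-01]]), 'ft_force': array([0.23212696, 0.31597773, 0.11386214]), 'ft_torque': array([-0.00453718, -0.00791776, -0.04287409]), 'finger_gap': 1.000444919810609}
top [ 455.79407879    9.42177923 1534.69601762] [ 0.1133456  -0.01516605 -0.99343987]
side [ 89.0174505  564.09375852 607.71962511] [ 0.57283895 -0.62281435 -0.53287694]
```

View pics/top0.png

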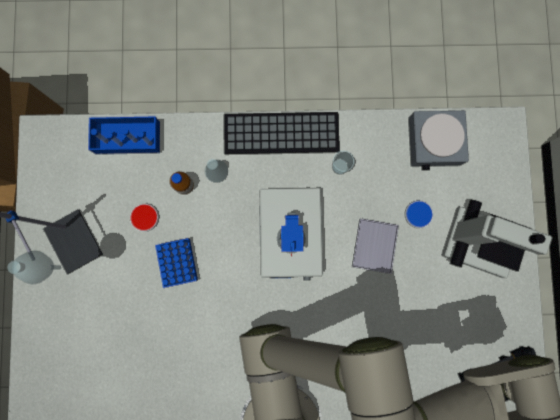

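View pics/side0.png

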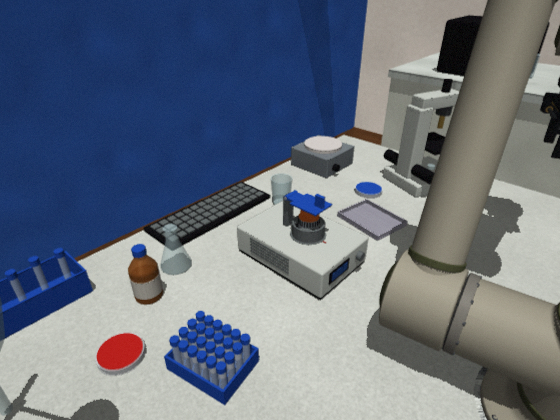

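The top view shows the chiller at about (291,232) with its blue tab at (291,233), the tray on the right at (376,244), and the rack on the left at (177,262). The flask, beaker and bottle stand behind. The side view shows the tab shut over the orange wing at (310,210).

```bash
python3 - <<'E'
from h import *
D=np.load('top0.npz'); im,P=D['im'],D['P']; z=P[...,2]
hsv=cv2.cvtColor(im,cv2.COLOR_RGB2HSV)
v,u=np.mgrid[:420,:560]
def rect(m,n):
    m=m.astype(np.uint8); k,l,st,_=cv2.connectedComponentsWithStats(m); i=1+np.argmax(st[1:,4]); p=P[l==i][:,:2].astype(np.float32)
    print(n,len(p),cv2.minAreaRect(p),'zmed',np.median(P[l==i][:,2]))
roi=(u>240)&(u<340)&(v>170)&(v<290)
rect(roi&(z>65)&(z<90),'deck'); 
blue=(hsv[...,0]>100)&(hsv[...,0]<130)&(hsv[...,1]>150)
rect(roi&blue&(z>120),'tab'); p=P[roi&blue&(z>120)]; print(np.percentile(p[:,2],[5,50,95]))
rect(roi&blue&(z>173),'fin')
r2=(u>345)&(u<405)&(v>210)&(v<280)
rect(r2&(hsv[...,1]>25)&(z<40),'tray sat'); print(im[245,376],hsv[245,376],hsv[200,376],hsv[275,340],z[245,376],z[200,376])
for n,(a,b) in dict(beaker=(343,160),flask=(216,170),reag=(180,181),dishb=(419,214),disha=(144,217),rack=(177,262)).items(): print(n,P[b,a])
D=np.load('side0.npz'); im,Q=D['im'],D['P'];h2=cv2.cvtColor(im,cv2.COLOR_RGB2HSV)
print('side deck z',np.median(Q[238:245,262:270,2]), Q[272:278,318:324].reshape(-1,3).mean(0))
E
```

```text
deck 4671 ((557.7664184570312, -36.411048889160156), (182.71749877929688, 261.0113220214844), 89.39029693603516) zmed 77.18590377308692
tab 665 ((550.1333618164062, -36.898834228515625), (57.85736846923828, 97.86499786376953), 88.33724975585938) zmed 162.53025836736697
[157.72657303 162.53025837 169.22492989]
fin 24 ((510.62158203125, -36.22289276123047), (5.730187892913818, 18.82413673400879), 88.46098327636719) zmed 188.89342799132316Traceback (most recent call last):
  File "<stdin>", line 14, in <module>
  File "<stdin>", line 6, in rect
    return _wrapfunc(a, 'argmax', axis=axis, out=out, **kwds)
    return bound(*args, **kwds)
ValueError: attempt to get argmax of an empty sequence
```

```bash
python3 - <<'E'
from h import *
D=np.load('top0.npz'); im,P=D['im'],D['P']; z=P[...,2]
hsv=cv2.cvtColor(im,cv2.COLOR_RGB2HSV)
v,u=np.mgrid[:420,:560]
print(hsv[245,376],hsv[210,376],hsv[275,345],z[245,376],z[205,376],P[245,376])
r2=(u>340)&(u<410)&(v>205)&(v<285)
ref=hsv[245,376].astype(int)
m=r2&(np.abs(hsv[...,0].astype(int)-ref[0])<15)&(hsv[...,1]>ref[1]*0.6)
m=cv2.morphologyEx(m.astype(np.uint8),cv2.MORPH_OPEN,np.ones((3,3)))
k,l,st,_=cv2.connectedComponentsWithStats(m);i=1+np.argmax(st[1:,4])
q=P[l==i][:,:2].astype(np.float32); print(cv2.minAreaRect(q),len(q))
for n,(a,b) in dict(beaker=(343,160),flask=(216,170),reag=(180,181),dishb=(419,214),disha=(144,217),rack=(177,262)).items(): print(n,P[b,a].round())
E
```

```text
[123  21 147] [ 51  11 168] [ 51  10 176] -7.6716521443891 -3.731513768322884 [ 517.20654335 -301.96447484   -7.67165214]
((513.4423828125, -294.3543701171875), (117.61829376220703, 145.97952270507812), 78.17092895507812) 1883
beaker [ 783. -208.    6.]
flask [747. 179.  73.]
reag [708. 277. 118.]
dishb [ 608. -434.   15.]
disha [618. 405.  14.]
rack [479. 308.   3.]
```

```bash
cat >> h.py <<'E'
from scipy.spatial.transform import Rotation as Ro
NK=np.array([537.8,-36.2]); YAW=np.radians(-0.8)
def unit(x,y):  # neck-relative unit coords -> world xy
    c,s=np.cos(YAW),np.sin(YAW); return NK+np.array([c*x-s*y,s*x+c*y])
def rot(yaw,tilt=0): # tool down, x at yaw; tilt: fingers lean so that tips point forward(+)/back
    return (Ro.from_euler('z',yaw)*Ro.from_euler('y',tilt)*Ro.from_euler('x',np.pi)).as_matrix()
def to(p,R):
    s=r.observe(); T=np.array(s['tool_rot']); d=T.T@(np.array(p)-s['ee_pos'])/10
    return d.round(2).tolist()+Ro.from_matrix(T.T@R).as_rotvec().round(3).tolist()
E
python3 - <<'E'
from h import *
p=unit(-27,0); print(p); print(to([*p,275],rot(YAW)))
E
```

```text
[510.80263185 -35.82302113]
[46.5, -33.55, -3.62, -0.001, -0.0, 0.376]
```

Request:
{"method": "move_arm", "body": {"plan": [[3,-2,-1.5,0,0,0.05],[6.5,-4.7,-3,0,0,0.1],[10,-7.2,-3.6,0,0,0.15],[13,-9.4,-3.6,0,0,0.2],[16,-11.5,-3.6,0,0,0.25],[19,-13.7,-3.6,0,0,0.3],[22,-15.9,-3.6,0,0,0.35],[25,-18,-3.6,0,0,0.376],[28,-20.2,-3.6,0,0,0.376],[31,-22.4,-3.6,0,0,0.376],[34,-24.5,-3.6,0,0,0.376],[37,-26.7,-3.6,0,0,0.376]], "gripper": 0.35, "squeeze": 6}}

```text
clock: 1.1
ee_pos: [446.8, -131.7, 274.5]
tool_rot: [[1.0, -0.014, -0.0], [-0.014, -1.0, 0.001], [-0.0, -0.001, -1.0]]
ft_force: [0.2, -0.6, 0.1]
finger_gap: 0.649
```

```bash
python3 - <<'E'
from h import *
s=r.observe();print(s['ee_pos'],s['clock'],s['finger_gap'])
p=unit(-27,0); print(to([*p,275],rot(YAW)))
E
```

```text
[ 446.7660305  -131.74877203  274.53190361] 1.1 0.6489215765373144
[6.27, -9.68, -0.04, -0.001, 0.0, -0.0]
```

Request:
{"method": "move_arm", "body": {"plan": [[2.2,-3.4,0,0,0,0],[4.2,-6.5,0,0,0,0],[5.6,-8.6,0,0,0,0],[6.27,-9.68,0,0,0,0],[6.27,-9.68,0,0,0,0]]}}

```text
clock: 1.52
ee_pos: [511.5, -34.2, 274.1]
tool_rot: [[1.0, -0.011, -0.001], [-0.011, -1.0, 0.002], [-0.001, -0.002, -1.0]]
ft_force: [0.4, -0.1, 0.0]
finger_gap: 0.651
```

```bash
python3 - <<'E'
from h import *
im,d,C,P=snap('wrist','w1.png'); np.savez('w1.npz',im=im,P=P,d=d)
print(C[2],C[1][:,2])
z=P[...,2]; hsv=cv2.cvtColor(im,cv2.COLOR_RGB2HSV)
b=(hsv[...,0]>100)&(hsv[...,0]<130)&(hsv[...,1]>150)
for lo,hi in((180,200),(155,169)):
    m=b&(z>lo)&(z<hi)&(np.abs(P[...,0]-537)<80)&(np.abs(P[...,1]+36)<60); q=P[m]; 
    if len(q): print(lo,len(q),cv2.minAreaRect(q[:,:2].astype(np.float32)),np.median(q[:,2]),q.min(0),q.max(0))
E
```

```text
[590.48666456 -35.26562661 420.43059527] [-0.30707081  0.00609316 -0.95166716]
180 276 ((512.951416015625, -39.086097717285156), (7.276700496673584, 21.37407112121582), 89.27288055419922) 191.21974033773552 [502.22899884 -42.84967605 180.08335847] [523.62122333 -35.44692031 192.98069777]
155 6953 ((549.930908203125, -39.541175842285156), (59.176937103271484, 100.199462890625), 89.88551330566406) 163.5528281620235 [499.79984802 -69.16718651 160.91268358] [600.01457138  -9.95887533 168.82441423]
```

View pics/w1.png

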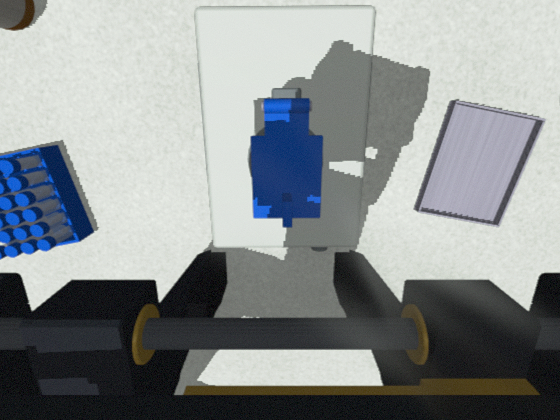

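The wrist view shows the fin at about (287,208) on the front of the plate, and nothing stands in the way of the pinch. Its measured position is (512,-38), top at z=191. I'll go down over it and pinch.

Request:
{"method": "move_arm", "body": {"plan": [[0.05,0.35,3,0,0,0],[0.05,0.35,6,0,0,0],[0.05,0.35,8.5,0,0,0.003],[0.05,0.35,10,0,0,0.003],[0.05,0.35,10.5,0,0,0.003],[0.05,0.35,10.5,0,0,0.003]], "gripper": 0.5}}

```text
clock: 2.07
ee_pos: [510.3, -40.0, 168.5]
tool_rot: [[1.0, -0.017, -0.004], [-0.017, -1.0, 0.002], [-0.004, -0.002, -1.0]]
ft_force: [0.5, -0.4, 1.0]
finger_gap: 0.499
```

Request:
{"method": "move_arm", "body": {"plan": [[0,0,0,0,0,0],[0,0,0,0,0,0],[0,0,0,0,0,0],[0,0,0,0,0,0],[0,0,0,0,0,0],[0,0,0,0,0,0]], "gripper": 1.0, "squeeze": 6}}

```text
clock: 2.57
ee_pos: [510.4, -39.6, 168.9]
tool_rot: [[1.0, -0.017, -0.003], [-0.017, -1.0, 0.003], [-0.003, -0.002, -1.0]]
ft_force: [-0.1, 3.8, 2.8]
finger_gap: 0.091
```

```bash
python3 - <<'E'
from h import *
s=r.observe();print(s['ee_pos'],s['clock'],s['finger_gap'],s['ft_force'])
# arc of pinch point about hinge (forward 82->, height h)
hx=-55;a=82;h=s['ee_pos'][2]+19-160.5; print('h',h)
for th in np.arange(0.15,2.6,.15):
    f=a*np.cos(th)-h*np.sin(th); u=a*np.sin(th)+h*np.cos(th)
    print(round(th,2),'x+%.1f z+%.1f'%((a-f)/10,(u-h)/10))
E
```

```text
[510.40093714 -39.63295419 168.85540986] 2.5667 0.0914017663683556 [-0.05332992  3.82736757  2.83880145]
h 27.35540986391058
0.15 x+0.5 z+1.2
0.3 x+1.2 z+2.3
0.45 x+2.0 z+3.3
0.6 x+3.0 z+4.2
0.75 x+4.1 z+4.9
0.9 x+5.2 z+5.4
1.05 x+6.5 z+5.7
1.2 x+7.8 z+5.9
1.35 x+9.1 z+5.9
1.5 x+10.3 z+5.6
1.65 x+11.6 z+5.2
1.8 x+12.7 z+4.6
1.95 x+13.8 z+3.9
2.1 x+14.7 z+3.0
2.25 x+15.5 z+1.9
2.4 x+16.1 z+0.8
2.55 x+16.5 z+-0.4
```

Request:
{"method": "move_arm", "body": {"plan": [[0.2,-0.12,-0.6,0,0,0],[0.5,-0.12,-1.2,0,0,0],[0.8,-0.12,-1.8,0,0,0],[1.2,-0.12,-2.3,0,0,0],[1.6,-0.12,-2.8,0,0,0],[2.0,-0.12,-3.3,0,0,0],[2.5,-0.12,-3.8,0,0,0],[3.0,-0.12,-4.2,0,0,0],[3.0,-0.12,-4.2,0,0,0]]}}

```text
clock: 3.32
ee_pos: [541.0, -39.6, 212.0]
tool_rot: [[1.0, -0.017, -0.002], [-0.017, -1.0, 0.001], [-0.002, -0.001, -1.0]]
ft_force: [-5.0, -2.9, 3.9]
finger_gap: 0.09
```

```bash
python3 - <<'E'
from h import *
s=r.observe();print(s['ee_pos'],s['clock'],s['finger_gap'],s['ft_force'],s['ft_torque'])
snap('side','s1.png')
E
```

```text
[540.95087669 -39.61019185 211.99414919] 3.3167 0.09020890561204956 [-4.9700826  -2.90370032  3.86329123] [-0.60681629  0.75998038  0.06997905]
```

View pics/s1.png

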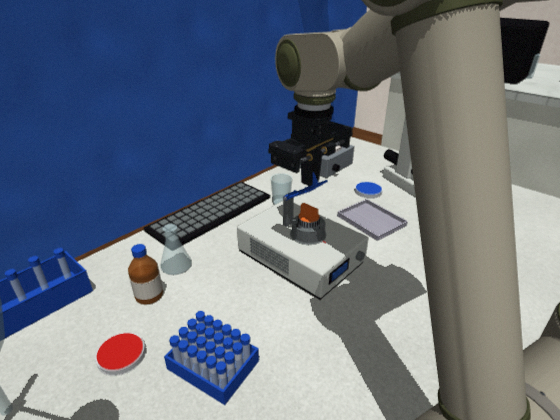

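The side view shows the tab lifting with the fin between the fingers at (313,185), and the cap wing uncovered at (309,212). I'll continue the arc past upright.

Request:
{"method": "move_arm", "body": {"plan": [[0.5,0.05,-0.4,0,0,0],[1.1,0.05,-0.7,0,0,0],[2.2,0.05,-1.2,0,0,0],[3.5,0.05,-1.5,0,0,0],[4.8,0.05,-1.7,0,0,0],[6.1,0.05,-1.7,0,0,0],[7.3,0.05,-1.4,0,0,0],[8.6,0.05,-1.0,0,0,0],[9.7,0.05,-0.4,0,0,0],[9.7,0.05,-0.4,0,0,0]]}}

```text
clock: 4.2
ee_pos: [639.7, -40.3, 214.4]
tool_rot: [[1.0, -0.016, -0.001], [-0.016, -1.0, 0.003], [-0.001, -0.003, -1.0]]
ft_force: [2.0, 6.1, 1.0]
finger_gap: 0.093
```

```bash
python3 - <<'E'
from h import *
s=r.observe();print(s['ee_pos'],s['clock'],s['finger_gap'],s['ft_force'],s['ft_torque'])
im,d,C,P=snap('side'); np.save('s2.npy',P)
save('s2.png',cv2.resize(im[120:300,200:440],None,fx=2.5,fy=2.5))
E
```

```text
[639.74237796 -40.32795398 214.36594234] 4.2 0.09337466049974921 [2.0168229  6.12283267 1.01453163] [ 0.87126344 -0.31572851  0.0508656 ]
```

View pics/s2.png

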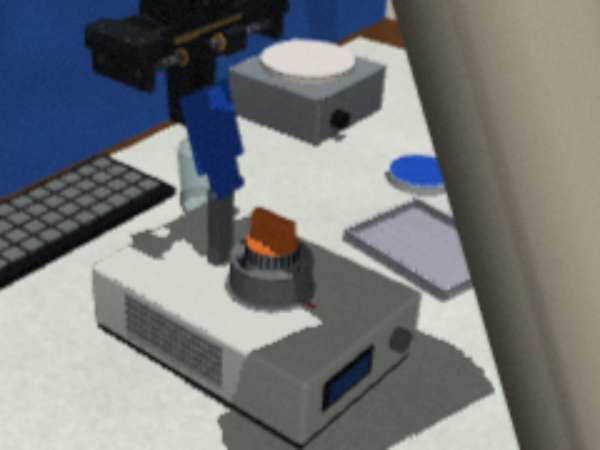

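The crop shows the tab just past upright at (215,140), the finger still holding the fin and the cap clear at (272,240). I'll carry it further back, tilting the wrist along with it.

Request:
{"method": "move_arm", "body": {"plan": [[0.45,-0.05,0.3,0,-0.05,0],[0.9,-0.1,0.7,0,-0.1,0],[1.25,-0.1,1.1,0,-0.16,0],[1.6,-0.1,1.55,0,-0.22,0],[1.9,-0.1,2.1,0,-0.28,0],[2.15,-0.1,2.6,0,-0.34,0],[2.4,-0.1,3.1,0,-0.4,0],[2.55,-0.1,3.6,0,-0.46,0],[2.65,-0.1,4.2,0,-0.52,0],[2.75,-0.1,4.7,0,-0.58,0],[2.75,-0.1,4.7,0,-0.58,0]]}}

```text
clock: 5.17
ee_pos: [667.7, -40.1, 165.0]
tool_rot: [[0.834, -0.016, -0.552], [-0.012, -1.0, 0.011], [-0.552, -0.003, -0.834]]
ft_force: [0.8, -2.8, 3.5]
finger_gap: 0.094
```

Request:
{"method": "move_arm", "body": {"plan": [[0,0,0,0,0,0],[0,0,0,0,0,0],[0,0,0,0,0,0],[0,0,0,0,0,0]], "gripper": 0.7}}

```text
clock: 5.5
ee_pos: [667.7, -39.9, 165.2]
tool_rot: [[0.834, -0.016, -0.552], [-0.011, -1.0, 0.011], [-0.552, -0.003, -0.834]]
ft_force: [-1.0, -0.2, -0.5]
finger_gap: 0.298
```

```bash
python3 - <<'E'
from h import *
s=r.observe();print(s['ee_pos'],s['clock'],s['finger_gap'],s['ft_force'],s['ft_torque'])
im,d,C,P=snap('side')
save('s3.png',cv2.resize(im[120:300,200:440],None,fx=2.5,fy=2.5))
E
```

```text
[667.65079211 -39.89974438 165.18338678] 5.5 0.2975941512517755 [-0.97684003 -0.23827815 -0.47164548] [ 0.03054155 -0.30373224 -0.02984155]
```

View pics/s3.png

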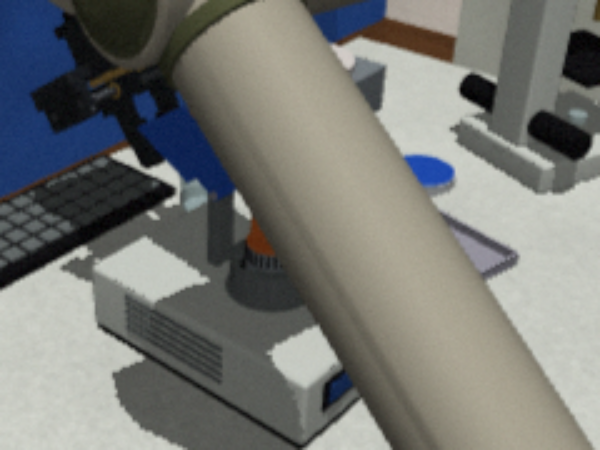

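Request:
{"method": "move_arm", "body": {"plan": [[0.65,0,-0.4,0,0.08,0],[1.3,0,-0.85,0,0.18,0],[2.0,0,-1.3,0,0.28,0],[2.6,0,-1.7,0,0.38,0],[3.3,0,-2.15,0,0.48,0],[3.9,0,-2.6,0,0.58,0],[3.9,0,-2.6,0,0.58,0]]}}

```text
clock: 6.13
ee_pos: [713.8, -40.5, 167.5]
tool_rot: [[1.0, -0.016, 0.001], [-0.016, -1.0, 0.002], [0.001, -0.002, -1.0]]
ft_force: [-1.1, -0.5, 0.9]
finger_gap: 0.3
```

Request:
{"method": "move_arm", "body": {"plan": [[0,0,-3,0,0,0],[0,0,-6,0,0,0],[-1.5,0,-9,0,0,0],[-4.5,0,-12,0,0,0],[-8,0,-14,0,0,0],[-12,0,-15,0,0,0],[-16,0,-15,0,0,0],[-19,0,-15,0,0,0],[-19,0,-15,0,0,0]]}}

```text
clock: 6.88
ee_pos: [519.1, -37.1, 318.9]
tool_rot: [[1.0, -0.016, -0.002], [-0.016, -1.0, 0.002], [-0.002, -0.002, -1.0]]
ft_force: [0.8, -1.2, -0.1]
finger_gap: 0.297
```

```bash
python3 - <<'E'
from h import *
s=r.observe();print(s['ee_pos'],s['clock'],s['finger_gap'],s['ft_force'])
im,d,C,P=snap('wrist','w2.png'); np.savez('w2.npz',im=im,P=P,d=d)
z=P[...,2]; hsv=cv2.cvtColor(im,cv2.COLOR_RGB2HSV)
near=(np.abs(P[...,0]-540)<170)&(np.abs(P[...,1]+38)<70)
o=near&((hsv[...,0]<18))&(hsv[...,1]>150)&(z>90)
b=near&(hsv[...,0]>100)&(hsv[...,0]<130)&(hsv[...,1]>150)&(z>90)
for n,m in(('orange',o),('orangetop',o&(z>149)),('blue',b)):
    q=P[m]; print(n,len(q),q.min(0),q.max(0),np.median(q[:,2]),cv2.minAreaRect(q[:,:2].astype(np.float32)))
m=near&(z>70)&(z<84)&(hsv[...,1]<60); 
dk=(z>70)&(z<84)&(np.abs(P[...,0]-557)<160)&(np.abs(P[...,1]+38)<120); print('deck',cv2.minAreaRect(P[dk][:,:2].astype(np.float32)))
gr=(z>105)&(z<114)&(np.hypot(P[...,0]-538,P[...,1]+38)<45)&(hsv[...,1]<90); q=P[gr]; print('collar',len(q),cv2.minEnclosingCircle(q[:,:2].astype(np.float32)))
E
```

```text
[519.06836792 -37.11009689 318.91903854] 6.8833 0.2972139359894404 [ 0.78085908 -1.1861825  -0.11587079]
orange 1449 [506.40028723 -63.10743126  90.61315088] [562.63513957  -1.32163985 418.48571938] 128.73151042892005 ((532.76611328125, -37.17237091064453), (57.48678207397461, 56.99850082397461), 24.7056827545166)
orangetop 454 [510.45393129 -59.87241606 150.62741617] [560.46453768  -1.32163985 418.48571938] 153.5366037348377 ((536.866943359375, -30.189504623413086), (58.43458557128906, 48.45256805419922), 85.56519317626953)
blue 7870 [510.50553048 -96.20815488 162.4893648 ] [683.20477765  19.0196832  422.52314901] 174.22507216652832 ((597.3416748046875, -37.418540954589844), (172.72975158691406, 115.13967895507812), 1.2085106372833252)
deck ((559.9061279296875, -39.03948974609375), (181.3459930419922, 258.7115173339844), 89.72759246826172)
collar 1305 ((539.23291015625, -38.815773010253906), 37.86977767944336)
```

View pics/w2.png

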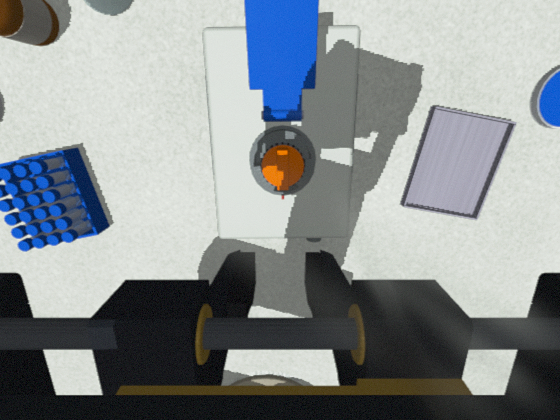

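The wrist view shows the tab folded back at (285,55), the orange wing on the cap at (283,165) in the grey collar, and the tray clear on the right at (458,162). I'll refine the wing position and work out the approach.

```bash
sed -i 's/^NK=.*/NK=np.array([538.7,-38.0]); YAW=np.radians(-0.4)/' h.py; python3 - <<'E'
from h import *
D=np.load('w2.npz'); im,P=D['im'],D['P']; z=P[...,2]; hsv=cv2.cvtColor(im,cv2.COLOR_RGB2HSV)
near=(np.hypot(P[...,0]-538,P[...,1]+38)<40)
for lo in(148,151):
    m=near&(z>lo)&(z<158); q=P[m][:,:2].astype(np.float32); print(lo,len(q),cv2.minAreaRect(q),q.mean(0))
m=near&(z>120)&(z<131)&(hsv[...,1]<90); print('ribbed top',m.sum())
b=(np.abs(P[...,1]+38)<35)&(P[...,0]>590)&(P[...,0]<700)&(z>120)&(z<200)&(hsv[...,0]>100)&(hsv[...,0]<130)
q=P[b]; print('tab slope',np.polyfit(q[:,0],q[:,2],1),np.percentile(q[:,2],[5,95]),np.pi-np.arctan(np.polyfit(q[:,0],q[:,2],1)[0]))
print(to([*NK,175],rot(YAW)), r.observe()['joint_positions'].round(1))
E
```

```text
148 451 ((539.302001953125, -38.928123474121094), (10.507340431213379, 42.162803649902344), 89.05799102783203) [539.7405  -38.89129]
151 450 ((539.302001953125, -38.928123474121094), (10.507340431213379, 42.162803649902344), 89.05799102783203) [539.6956  -38.89966]
ribbed top 51
tab slope [ 0.18216035 55.97762273] [165.62047939 180.10066099] 2.961407958393731
[1.71, 0.05, 14.38, -0.002, 0.001, -0.009] [-17.2  16.5  69.2   0.1  94.4  73.8]
```

Request:
{"method": "move_arm", "body": {"plan": [[0.7,0.04,2,0,0,-0.003],[1.5,0.08,5,0,0,-0.003],[2.0,0.11,8.5,0,0,-0.003],[2.0,0.11,12,0,0,-0.003],[2.0,0.11,14,0,0,-0.003],[2.0,0.11,15,0,0,-0.003],[2.0,0.11,15,0,0,-0.003]], "gripper": 0.5}}

```text
clock: 7.52
ee_pos: [541.6, -38.6, 166.0]
tool_rot: [[1.0, -0.013, -0.007], [-0.013, -1.0, 0.004], [-0.007, -0.004, -1.0]]
ft_force: [0.2, 0.3, -0.2]
finger_gap: 0.5
```

```bash
python3 - <<'E'
from h import *
s=r.observe();print(s['ee_pos'],s['clock'],s['finger_gap'],s['ft_force'],s['ft_torque'])
print(to([539,-38.5,130],rot(np.radians(-0.8))))
E
```

```text
[541.62446587 -38.59347172 165.99249127] 7.5167 0.499997502325653 [ 0.18602699  0.2952512  -0.24264446] [ 0.02823264  0.00587769 -0.0009247 ]
[-0.24, 0.01, 3.6, -0.004, 0.007, 0.001]
```

Request:
{"method": "move_arm", "body": {"plan": [[-0.1,0,1,-0.002,0.003,0],[-0.2,0,2,-0.004,0.007,0],[-0.24,0,2.9,-0.004,0.007,0],[-0.24,0,3.4,-0.004,0.007,0],[-0.24,0,3.6,-0.004,0.007,0],[-0.24,0,3.6,-0.004,0.007,0],[-0.24,0,3.6,-0.004,0.007,0]]}}

```text
clock: 8.1
ee_pos: [539.4, -38.5, 130.5]
tool_rot: [[1.0, -0.013, 0.0], [-0.013, -1.0, -0.0], [0.0, 0.0, -1.0]]
ft_force: [0.2, 0.1, 0.2]
finger_gap: 0.498
```

Request:
{"method": "move_arm", "body": {"plan": [[0,0,0,0,0,0],[0,0,0,0,0,0],[0,0,0,0,0,0],[0,0,0,0,0,0],[0,0,0,0,0,0],[0,0,0,0,0,0]], "gripper": 1.0, "squeeze": 30}}

```text
clock: 8.6
ee_pos: [539.4, -38.8, 130.6]
tool_rot: [[1.0, -0.013, 0.001], [-0.013, -1.0, -0.001], [0.001, 0.001, -1.0]]
ft_force: [-1.3, -2.1, 1.1]
finger_gap: 0.13
```

```bash
python3 - <<'E'
from h import *
s=r.observe();print(s['ee_pos'],s['tool_rot'].round(4),s['clock'],s['finger_gap'],s['ft_force'],s['ft_torque'])
E
```

```text
[539.43754284 -38.84926851 130.63434634] [[ 9.999e-01 -1.310e-02  5.000e-04]
 [-1.310e-02 -9.999e-01 -1.100e-03]
 [ 6.000e-04  1.100e-03 -1.000e+00]] 8.6 0.12998331223289222 [-1.28596931 -2.07703918  1.11155814] [-0.26646356  0.10820092 -0.02658203]
```

Request:
{"method": "move_arm", "body": {"plan": [[0,0.02,0.1,0,0,0],[0,0.02,0.2,0,0,0],[0,0.02,0.3,0,0,0],[0,0.02,0.3,0,0,0]]}}

```text
clock: 8.93
ee_pos: [539.5, -38.9, 128.1]
tool_rot: [[1.0, -0.013, 0.001], [-0.013, -1.0, -0.001], [0.001, 0.001, -1.0]]
ft_force: [-2.6, -0.3, 6.2]
finger_gap: 0.136
```

Request:
{"method": "move_arm", "body": {"plan": [[0,0,0.1,0,0,0],[0,0,0.2,0,0,0],[0,0,0.2,0,0,0]]}}

```text
clock: 9.18
ee_pos: [539.5, -38.9, 126.7]
tool_rot: [[1.0, -0.013, 0.002], [-0.013, -1.0, -0.001], [0.002, 0.001, -1.0]]
ft_force: [-2.5, 0.1, 7.3]
finger_gap: 0.136
```

Request:
{"method": "move_arm", "body": {"plan": [[0,0,0.1,0,0,0],[0,0,0.2,0,0,0],[0,0,0.2,0,0,0]]}}

```text
clock: 9.43
ee_pos: [539.6, -38.9, 125.4]
tool_rot: [[1.0, -0.013, 0.002], [-0.013, -1.0, -0.001], [0.002, 0.001, -1.0]]
ft_force: [-3.2, -0.4, 8.5]
finger_gap: 0.133
```

Request:
{"method": "move_arm", "body": {"plan": [[0,0,0.1,0,0,0],[0,0,0.1,0,0,0],[0,0,0.1,0,0,0]]}}

```text
clock: 9.68
ee_pos: [539.5, -38.9, 125.2]
tool_rot: [[1.0, -0.013, 0.003], [-0.013, -1.0, -0.002], [0.003, 0.002, -1.0]]
ft_force: [-3.1, -0.5, 8.3]
finger_gap: 0.131
```

Request:
{"method": "move_arm", "body": {"plan": [[0,0,0.1,0,0,0],[0,0,0.2,0,0,0],[0,0,0.2,0,0,0]]}}

```text
clock: 9.93
ee_pos: [539.6, -38.9, 124.0]
tool_rot: [[1.0, -0.013, 0.004], [-0.013, -1.0, -0.002], [0.004, 0.002, -1.0]]
ft_force: [-3.0, 0.4, 8.6]
finger_gap: 0.135
```

Request:
{"method": "move_arm", "body": {"plan": [[0,0,0.1,0,0,0],[0,0,0.2,0,0,0],[0,0,0.2,0,0,0]]}}

```text
clock: 10.18
ee_pos: [539.6, -38.9, 123.4]
tool_rot: [[1.0, -0.013, 0.005], [-0.013, -1.0, -0.002], [0.005, 0.002, -1.0]]
ft_force: [-4.6, -0.4, 12.7]
finger_gap: 0.135
```

Request:
{"method": "move_arm", "body": {"plan": [[0,0,0.1,0,0,0],[0,0,0.2,0,0,0],[0,0,0.2,0,0,0]]}}

```text
clock: 10.43
ee_pos: [539.6, -39.0, 123.4]
tool_rot: [[1.0, -0.012, 0.006], [-0.012, -1.0, -0.003], [0.006, 0.003, -1.0]]
ft_force: [-7.4, -0.1, 18.6]
finger_gap: 0.127
```

The stop is at TCP z≈123.4, 7.2 mm down: the force climbs with no further travel. I'll hold it at about 14 N and start turning.

Request:
{"method": "move_arm", "body": {"plan": [[-0.03,0,0.14,0.002,-0.004,0],[-0.03,0,0.14,0.003,-0.006,0],[-0.03,0,0.14,0.003,-0.006,-0.08],[-0.03,0,0.14,0.003,-0.006,-0.16],[-0.03,0,0.14,0.003,-0.006,-0.2],[-0.03,0,0.14,0.003,-0.006,-0.2]], "squeeze": 40}}

```text
clock: 10.93
ee_pos: [540.3, -39.1, 123.4]
tool_rot: [[0.982, 0.189, 0.004], [0.189, -0.982, -0.001], [0.003, 0.002, -1.0]]
ft_force: [-1.1, -0.3, 11.4]
finger_gap: 0.131
```

```bash
python3 - <<'E'
from h import *
s=r.observe();print(s['ee_pos'],s['tool_rot'].round(4),s['clock'],s['finger_gap'],s['ft_force'],s['ft_torque'])
E
```

```text
[540.29232871 -39.10613925 123.43772224] [[ 0.9821  0.1885  0.0036]
 [ 0.1885 -0.9821 -0.0012]
 [ 0.0033  0.0019 -1.    ]] 10.9333 0.1308630239707224 [-1.07859045 -0.34372251 11.36673401] [ 0.05007948  0.12941142 -0.01710433]
```

Request:
{"method": "move_arm", "body": {"plan": [[0,0,0.13,0,-0.003,-0.07],[0,0,0.13,0.001,-0.004,-0.14],[0,0,0.13,0.001,-0.004,-0.21],[0,0,0.13,0.001,-0.004,-0.26],[0,0,0.13,0.001,-0.004,-0.26]]}}

```text
clock: 11.35
ee_pos: [541.2, -39.2, 123.5]
tool_rot: [[0.899, 0.437, 0.003], [0.437, -0.899, -0.002], [0.002, 0.003, -1.0]]
ft_force: [-0.2, -0.9, 10.2]
finger_gap: 0.128
```

```bash
python3 - <<'E'
from h import *
s=r.observe();R=s['tool_rot'];print(s['ee_pos'],np.degrees(np.arctan2(R[1,0],R[0,0])),R[:,2],s['clock'],s['finger_gap'],s['ft_force'],s['ft_torque'])
E
```

```text
[541.21265858 -39.22706353 123.47581751] 25.915868047917527 [ 0.00283983 -0.00215719 -0.99999364] 11.35 0.1279357334868677 [-0.15865569 -0.90387839 10.16678032] [0.07417043 0.05339475 0.01640939]
```

Request:
{"method": "move_arm", "body": {"plan": [[0,0,0.05,0.002,-0.003,-0.05],[0,0,0.0,0.002,-0.003,-0.1],[0,0,-0.05,0.002,-0.003,-0.14],[0,0,-0.1,0.002,-0.003,-0.14]]}}

```text
clock: 11.68
ee_pos: [541.5, -39.6, 125.4]
tool_rot: [[0.828, 0.56, 0.001], [0.56, -0.828, -0.003], [-0.001, 0.003, -1.0]]
ft_force: [-1.1, -1.6, 6.7]
finger_gap: 0.135
```

```bash
python3 - <<'E'
from h import *
s=r.observe();R=s['tool_rot'];print(s['ee_pos'],np.degrees(np.arctan2(R[1,0],R[0,0])),R[:,2],s['clock'],s['finger_gap'],s['ft_force'],s['ft_torque'])
E
```

```text
[541.53414017 -39.55988064 125.39606069] 34.05674227028221 [ 7.74470609e-04 -2.84019203e-03 -9.99995667e-01] 11.6833 0.13471996610063644 [-1.06656115 -1.57547702  6.72966689] [-0.31476907  0.30006954  0.03545735]
```

Request:
{"method": "move_arm", "body": {"plan": [[0,0,-0.05,0.003,0,-0.05],[0,0,-0.15,0.003,0,-0.1],[0,0,-0.22,0.003,0,-0.14],[0,0,-0.25,0.003,0,-0.14]]}}

```text
clock: 12.02
ee_pos: [541.6, -39.8, 128.5]
tool_rot: [[0.741, 0.672, -0.0], [0.672, -0.741, -0.001], [-0.001, 0.001, -1.0]]
ft_force: [-0.7, -0.9, 5.2]
finger_gap: 0.136
```

```bash
python3 - <<'E'
from h import *
s=r.observe();R=s['tool_rot'];print(s['ee_pos'],np.degrees(np.arctan2(R[1,0],R[0,0])),R[:,2],s['clock'],s['finger_gap'],s['ft_force'],s['ft_torque'])
E
```

```text
[541.62590578 -39.81189031 128.52007275] 42.19492652739844 [-3.20432613e-04 -1.09718575e-03 -9.99999347e-01] 12.0167 0.1359051568129522 [-0.66819853 -0.94130945  5.17453756] [-0.26719312  0.24753498  0.01313874]
```

Request:
{"method": "move_arm", "body": {"plan": [[0,0,-0.08,0.001,0,-0.06],[0,0,-0.15,0.001,0,-0.12],[0,0,-0.22,0.001,0,-0.18],[0,0,-0.28,0.001,0,-0.24],[0,0,-0.32,0.001,0,-0.3],[0,0,-0.35,0.001,0,-0.36],[0,0,-0.35,0.001,0,-0.38],[0,0,-0.35,0.001,0,-0.38]]}}

```text
clock: 12.68
ee_pos: [541.7, -39.9, 132.3]
tool_rot: [[0.439, 0.898, -0.001], [0.898, -0.439, -0.001], [-0.001, -0.0, -1.0]]
ft_force: [-1.2, -1.0, 5.0]
finger_gap: 0.134
```

```bash
python3 - <<'E'
from h import *
s=r.observe();R=s['tool_rot'];print(s['ee_pos'],np.degrees(np.arctan2(R[1,0],R[0,0])),R[:,2],s['clock'],s['finger_gap'],s['ft_force'],s['ft_torque'])
im,d,C,P=snap('side')
save('s4.png',cv2.resize(im[120:300,200:440],None,fx=2.5,fy=2.5))
E
```

```text
[541.74523994 -39.90883338 132.29988223] 63.95497609334404 [-5.43798667e-04 -7.81436463e-04 -9.99999547e-01] 12.6833 0.13445166809823994 [-1.23271825 -1.03018845  5.02670181] [-0.17869228  0.05953543  0.01012311]
```

View pics/s4.png

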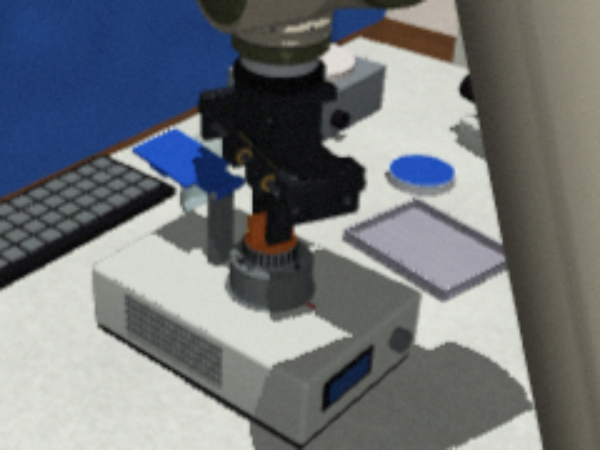

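The crop shows the fingers on the wing at (272,225), the cap turned in its neck and the tab still folded back at (185,160). I'll lift slowly and watch the force.

Request:
{"method": "move_arm", "body": {"plan": [[0,0,-0.2,0,0,0],[0,0,-0.4,0,0,0],[0,0,-0.6,0,0,0],[0,0,-0.8,0,0,0],[0,0,-0.8,0,0,0]]}}

```text
clock: 13.15
ee_pos: [541.7, -39.7, 140.4]
tool_rot: [[0.44, 0.898, -0.001], [0.898, -0.44, -0.001], [-0.001, -0.0, -1.0]]
ft_force: [0.2, 0.2, -0.0]
finger_gap: 0.136
```

Request:
{"method": "move_arm", "body": {"plan": [[0,0,-0.3,0,0,0],[0,0,-0.7,0,0,0],[0,0,-1.1,0,0,0],[0,0,-1.5,0,0,0],[0,0,-1.5,0,0,0]]}}

```text
clock: 13.57
ee_pos: [542.1, -39.9, 156.4]
tool_rot: [[0.44, 0.898, 0.001], [0.898, -0.44, -0.001], [-0.001, 0.001, -1.0]]
ft_force: [-0.6, 0.2, -1.1]
finger_gap: 0.134
```

```bash
python3 - <<'E'
from h import *
D=np.load('w2.npz'); im,P=D['im'],D['P']; z=P[...,2]; hsv=cv2.cvtColor(im,cv2.COLOR_RGB2HSV)
v,u=np.mgrid[:420,:560]; c=hsv[162,458].astype(int); print(c,P[162,458])
m=((u>390)&(u<530)&(v>95)&(v<230)&(np.abs(hsv[...,0].astype(int)-c[0])<15)&(hsv[...,1]>c[1]*.6)).astype(np.uint8)
m=cv2.morphologyEx(m,cv2.MORPH_OPEN,np.ones((3,3))); k,l,st,_=cv2.connectedComponentsWithStats(m);i=1+np.argmax(st[1:,4])
q=P[l==i]; q=q[~np.isnan(q[:,0])]; print(cv2.minAreaRect(q[:,:2].astype(np.float32)),np.median(q[:,2]))
print(to([513,-294,215],rot(np.radians(-12))),to([513,-294,215],r.observe()['tool_rot']))
E
```

```text
[120  18 188] [ 519.56333297 -305.26002424    2.7718936 ]
((516.0018310546875, -302.98101806640625), (133.49044799804688, 151.6116943359375), 79.14024353027344) 3.566334042509766
[-24.1, 8.58, -5.84, 0.001, -0.0, 1.324] [-24.1, 8.58, -5.84, 0.0, 0.0, 0.0]
```

Request:
{"method": "move_arm", "body": {"plan": [[0,0,-2,0,0,0],[0,0,-4,0,0,0],[0,0,-5.5,0,0,0],[0,0,-6,0,0,0]]}}

```text
clock: 13.9
ee_pos: [542.7, -39.9, 218.6]
tool_rot: [[0.44, 0.898, 0.005], [0.898, -0.44, -0.002], [0.0, 0.005, -1.0]]
ft_force: [-0.7, 0.2, -0.0]
finger_gap: 0.133
```

Request:
{"method": "move_arm", "body": {"plan": [[-1,0.35,0,0,0,0],[-3,1.1,0,0,0,0],[-6,2.15,0,0,0,0],[-9,3.2,0,0,0,0],[-12,4.3,0,0,0,0],[-15,5.4,0,0,0,0],[-18,6.5,0,0,0,0],[-21,7.55,0,0,0,0],[-23,8.25,0,0,0,0],[-24,8.6,0,0,0,0],[-24.3,8.7,0,0,0,0],[-24.3,8.7,0,0,0,0]]}}

```text
clock: 14.9
ee_pos: [513.5, -296.5, 218.3]
tool_rot: [[0.441, 0.898, 0.004], [0.898, -0.441, -0.001], [0.001, 0.004, -1.0]]
ft_force: [1.0, -0.0, -0.9]
finger_gap: 0.128
```

Request:
{"method": "move_arm", "body": {"plan": [[0,0,2,0,0,0],[0,0,5,0,0,0],[0,0,8,0,0,0],[0,0,11,0,0,0],[0,0,13,0,0,0],[0,0,14,0,0,0],[0,0,14,0,0,0]]}}

```text
clock: 15.48
ee_pos: [513.6, -295.0, 76.5]
tool_rot: [[0.44, 0.898, 0.001], [0.898, -0.44, 0.002], [0.002, -0.0, -1.0]]
ft_force: [-0.1, 0.7, -0.4]
finger_gap: 0.13
```

```bash
python3 - <<'E'
from h import *
s=r.observe();print(s['ee_pos'],s['tool_rot'].round(4),s['clock'],s['finger_gap'],s['ft_force'])
im,d,C,P=snap('side')
save('s5.png',cv2.resize(im[130:300,260:480],None,fx=2.5,fy=2.5))
z=P[...,2];hsv=cv2.cvtColor(im,cv2.COLOR_RGB2HSV)
m=(np.hypot(P[...,0]-s['ee_pos'][0],P[...,1]-s['ee_pos'][1])<45)&(z>15)&(z<130)&(hsv[...,1]>150)&(hsv[...,0]<18)
q=P[m];print('orange',len(q),q.min(0) if len(q) else '',q.max(0) if len(q) else '')
E
```

```text
[ 513.61218591 -294.95166355   76.46805456] [[ 4.396e-01  8.982e-01  8.000e-04]
 [ 8.982e-01 -4.396e-01  1.700e-03]
 [ 1.800e-03 -0.000e+00 -1.000e+00]] 15.4833 0.1296467401595772 [-0.05758203  0.67571483 -0.38980357]
orange 115 [ 491.76184776 -297.72982482   69.63196998] [ 535.99960073 -269.30311561  105.53889222]
```

View pics/s5.png

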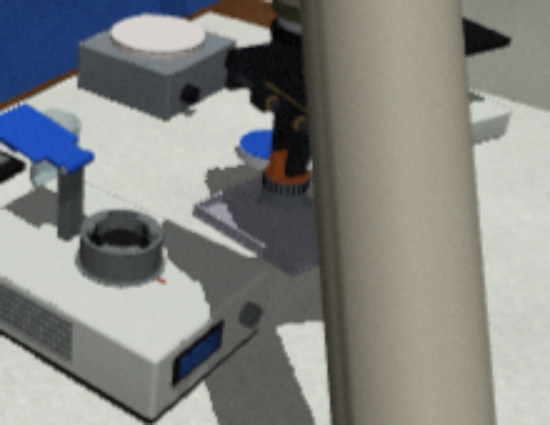

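The crop shows the cap hanging over the tray at (288,185), the empty collar at (120,245) and the tab still back at (45,135). I'll lower fast, then creep down to contact.

Request:
{"method": "move_arm", "body": {"plan": [[0,0,1,0,0,0],[0,0,2,0,0,0],[0,0,2.7,0,0,0],[0,0,3.1,0,0,0],[0,0,3.2,0,0,0],[0,0,3.2,0,0,0]]}}

```text
clock: 16.03
ee_pos: [514.3, -295.8, 46.0]
tool_rot: [[0.44, 0.898, 0.003], [0.898, -0.44, -0.0], [0.001, 0.002, -1.0]]
ft_force: [0.1, 0.9, -0.4]
finger_gap: 0.131
```

Request:
{"method": "move_arm", "body": {"plan": [[0,0,0.1,0,0,0],[0,0,0.2,0,0,0],[0,0,0.3,0,0,0],[0,0,0.35,0,0,0],[0,0,0.35,0,0,0]]}}

```text
clock: 16.45
ee_pos: [514.3, -295.8, 42.5]
tool_rot: [[0.44, 0.898, 0.003], [0.898, -0.44, -0.0], [0.001, 0.002, -1.0]]
ft_force: [0.7, 0.1, -0.1]
finger_gap: 0.137
```

Request:
{"method": "move_arm", "body": {"plan": [[0,0,0.05,0,0,0],[0,0,0.1,0,0,0],[0,0,0.15,0,0,0],[0,0,0.15,0,0,0]]}}

```text
clock: 16.78
ee_pos: [514.3, -295.7, 40.9]
tool_rot: [[0.44, 0.898, 0.003], [0.898, -0.44, 0.0], [0.001, 0.002, -1.0]]
ft_force: [0.7, 0.3, -1.6]
finger_gap: 0.132
```

Request:
{"method": "move_arm", "body": {"plan": [[0,0,0.05,0,0,0],[0,0,0.1,0,0,0],[0,0,0.12,0,0,0],[0,0,0.12,0,0,0]]}}

```text
clock: 17.12
ee_pos: [514.2, -295.7, 39.6]
tool_rot: [[0.44, 0.898, 0.003], [0.898, -0.44, 0.0], [0.001, 0.002, -1.0]]
ft_force: [-0.6, -1.0, -0.4]
finger_gap: 0.134
```

Request:
{"method": "move_arm", "body": {"plan": [[0,0,0.05,0,0,0],[0,0,0.1,0,0,0],[0,0,0.12,0,0,0],[0,0,0.12,0,0,0]]}}

```text
clock: 17.45
ee_pos: [514.3, -295.7, 38.6]
tool_rot: [[0.44, 0.898, 0.003], [0.898, -0.44, -0.0], [0.001, 0.002, -1.0]]
ft_force: [-0.1, 1.0, 0.8]
finger_gap: 0.129
```

Request:
{"method": "move_arm", "body": {"plan": [[0,0,0.05,0,0,0],[0,0,0.08,0,0,0],[0,0,0.08,0,0,0]]}}

```text
clock: 17.7
ee_pos: [514.4, -295.8, 38.6]
tool_rot: [[0.44, 0.898, 0.003], [0.898, -0.44, -0.001], [0.001, 0.003, -1.0]]
ft_force: [-2.0, 1.6, 7.4]
finger_gap: 0.135
```

```bash
python3 - <<'E'
from h import *
s=r.observe();print(s['ee_pos'],s['ft_force'],s['ft_torque'])
E
```

```text
[ 514.35968776 -295.78754478   38.59210024] [-2.02345366  1.5599751   7.39246918] [ 2.74229141e-01  3.47792742e-01 -2.62112458e-04]
```

Contact with the tray floor is at z=38.6. I'll ease off, open and go straight up.

Request:
{"method": "move_arm", "body": {"plan": [[0,0,-0.02,0,0,0],[0,0,-0.02,0,0,0],[0,0,-0.02,0,0,0]], "squeeze": 10}}

```text
clock: 17.95
ee_pos: [514.3, -295.8, 38.6]
tool_rot: [[0.44, 0.898, 0.003], [0.898, -0.44, -0.0], [0.001, 0.003, -1.0]]
ft_force: [-0.4, -0.7, -0.4]
finger_gap: 0.132
```

Request:
{"method": "move_arm", "body": {"plan": [[0,0,0,0,0,0],[0,0,0,0,0,0],[0,0,0,0,0,0],[0,0,0,0,0,0],[0,0,0,0,0,0],[0,0,0,0,0,0]], "gripper": 0.5}}

```text
clock: 18.45
ee_pos: [514.3, -295.8, 38.6]
tool_rot: [[0.44, 0.898, 0.003], [0.898, -0.44, -0.0], [0.001, 0.003, -1.0]]
ft_force: [0.1, -0.1, 0.0]
finger_gap: 0.495
```

Request:
{"method": "move_arm", "body": {"plan": [[0,0,-0.5,0,0,0],[0,0,-1.5,0,0,0],[0,0,-3,0,0,0],[0,0,-6,0,0,0],[0,0,-9,0,0,0],[0,0,-12,0,0,0],[0,0,-15,0,0,0],[0,0,-18,0,0,0],[0,0,-20,0,0,0],[0,0,-20,0,0,0]]}}

```text
clock: 19.28
ee_pos: [514.6, -296.4, 244.3]
tool_rot: [[0.44, 0.898, 0.01], [0.898, -0.44, -0.007], [-0.001, 0.012, -1.0]]
ft_force: [0.2, -0.1, 0.0]
finger_gap: 0.498
```

```bash
python3 - <<'E'
from h import *
s=r.observe();print(s['ee_pos'],s['clock'],s['finger_gap'],s['ft_force'])
im,d,C,P=snap('side'); z=P[...,2];hsv=cv2.cvtColor(im,cv2.COLOR_RGB2HSV)
im2,d2,C2,P2=snap('wrist'); 
save('fin.png',np.hstack([cv2.resize(im,None,fx=.7,fy=.7),cv2.resize(im2,None,fx=.7,fy=.7)]))
h2=cv2.cvtColor(im2,cv2.COLOR_RGB2HSV); m=(h2[...,0]<18)&(h2[...,1]>150)&(P2[...,2]<90)&(np.hypot(P2[...,0]-514,P2[...,1]+296)<60)
q=P2[m]; print('wing',len(q),np.percentile(q[:,2],[5,50,95]),cv2.minAreaRect(q[q[:,2]>52][:,:2].astype(np.float32)))
t,dt,Ct,Pt=snap('top'); o=np.load('top0.npz')
for n,(a,b) in dict(beaker=(343,160),flask=(216,170),reag=(180,181),dishb=(419,214),disha=(144,217),rack=(177,262)).items():
    w=slice(b-16,b+17),slice(a-16,a+17); print(n,np.abs(t[w].astype(int)-o['im'][w]).mean().round(1))
b=(np.abs(Pt[...,1]+38)<35)&(Pt[...,0]>600)&(Pt[...,0]<700)&(Pt[...,2]>120)&(Pt[...,2]<200); q=Pt[b]; print('tab',len(q),np.pi-np.arctan(np.polyfit(q[:,0],q[:,2],1)[0]))
E
```

```text
[ 514.62764769 -296.35899222  244.3402443 ] 19.2833 0.4982353628606348 [ 0.17616837 -0.13300841  0.04047131]
wing 1254 [34.96833866 36.65134634 62.13917121] ((513.3972778320312, -294.18603515625), (41.52365493774414, 11.137336730957031), 63.8205451965332)
beaker 3.4
flask 3.5
reag 3.1
dishb 45.1
disha 3.4
rack 2.2
tab 641 2.9445100243111253
```

View pics/fin.png

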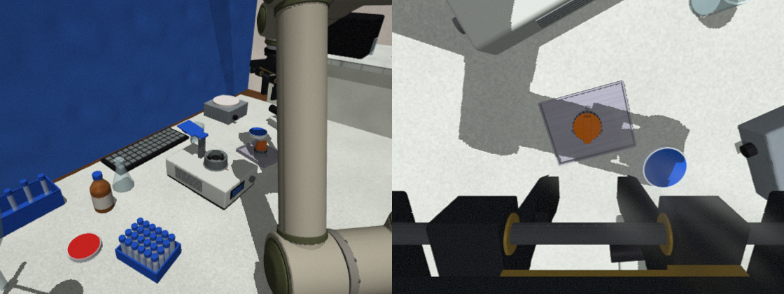

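The final view shows the cap standing upright in the middle of the tray at (587,126), with the wing top at 62 mm. The tab is back at 2.94 rad, and the neighbouring items look untouched. dish_b's pixel difference is probably arm and shadow, so I'll check its position before handing in.

```bash
python3 - <<'E'
from h import *
o=np.load('top0.npz')
def c(im,P):
    h=cv2.cvtColor(im,cv2.COLOR_RGB2HSV); m=(h[...,0]>100)&(h[...,0]<130)&(h[...,1]>130)&(np.hypot(P[...,0]-608,P[...,1]+434)<70)&(P[...,2]<30)
    return cv2.minEnclosingCircle(P[m][:,:2].astype(np.float32)),m.sum()
print(c(o['im'],o['P'])); im,d,C,P=snap('wrist'); print(c(im,P))
print(r.hand_in())
E
```

```text
(((609.9034423828125, -434.1286926269531), 39.793983459472656), np.int64(494))
(((609.6280517578125, -436.30487060546875), 39.61088943481445), np.int64(2433))
the job is handed in; nothing more can be done
None
```

The filler is open: the cap stands upright in the steel tray, the blue tab is folded right back, and I handed the job in at about 19.5 s on the robot's clock.

- **Tab:** I pinched the fin, swung the tab back and let it go near the end of its travel. My last check read 2.94 rad from the depth images; the stop is at 2.95.
- **Cap:** I pressed it down and found the stop 7.2 mm down; the highest press reading was 18.6 N. Held down at 10–11 N, it turned about 27° anticlockwise, then rose as I turned it on to about 65°. It lifted out with no noticeable pull.
- **Set-down:** The cap touched the tray floor with at most 7.4 N before I released it. The wing top measured 62 mm above the bench, against 61 mm expected for an upright cap.
- **Surroundings:** The beaker, flask, bottle, red dish and rack look unchanged in the top view. The blue dish (dish_b) showed a large pixel difference there, probably the arm and its shadow. Its measured centre differs by only about 2 mm from the start, which is within the camera calibration error.

The top and wrist cameras disagreed by 2–3 mm on the chiller's position and by up to 9 mm on the tray's. I used values in between, and the grips and placing had room for it.

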